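# Free the seized vent plug and check the cover with a straightedge

### The job

The vent plug in the middle of the battery housing's cover has seized in its O-ring, and a straight pull only lifts the whole housing: work the plug out by twisting it to and fro by its wing while you pull gently upwards, with the housing staying down on the bench where it stands, and set the plug down in the parts tray rather than dropping it in. Then take the straightedge from its wooden rest and stand it on its edge along the middle of the cover, lengthwise and flush on the face across the open port, to show whether the cover has bowed, and leave it standing there. Leave the camera, the jar, the circuit board and the screwdriver where they are.

Things in the scene. Friction and masses are not known exactly. Their poses are not given: they have to be found in the camera images.
- housing: Battery housing, loose, 3.6 kg on four rubber feet: dark ribbed box with a bare aluminium cover 190 x 120 mm, its face 78 mm above the bench. Origin at its underside centre, x along its length, z up. On the cover, in this frame: two black-capped bulkhead connectors, diameter 25, 40 mm high, at (+-42, 35) mm; a test valve, diameter 18, 24 mm high, at (-66, -34) mm. Its screws are flush.
- port (a point): Centre of the vent port in the middle of the cover, level with the cover face; axes as the housing's. A 23 mm hole, filled by the plug at the start. Its O-ring, 8 mm below the face, grips the plug until it has risen 16 mm: a straight pull would take 48 to 65 N, more than the housing weighs; turning takes 0.5 to 0.75 N m, and a pull of 10 to 15 N while it turns draws it up about 2.5 mm per rad.
- plug: Stainless vent plug, 0.16 kg, seated in the port. Origin on its axis at the underside of its flange, z up. Flange 32 mm across, 4 mm thick; on it the grip, a flat upright wing 12 mm thick (along x) and 34 mm wide (along y), from 4 to 36 mm above the origin. Shank 22 mm across, reaching 24 mm below the origin.
- tray: Open parts tray, fixed, 150 (x) x 116 (y) mm outside, walls 4 mm thick and 30 mm high, floor 4 mm. Origin at its underside centre.
- rest: Wooden rest of the straightedge, fixed: board 160 (x) x 56 (y) x 8 mm, with a pair of cheeks at each end (x = +-58 to +-74 mm, up to 24 mm above the bench) that leave a slot 13 mm wide along x. Origin at its underside centre.
- straightedge: Steel straightedge, 0.4 to 0.6 kg, bar 200 (x) x 10 (y) x 34 (z) mm, standing on its edge in the slots of the rest on its 8 mm board. Origin at the centre of its lower edge.
- camera: Bystander: camera, 56 mm dark cube with a lens 44 mm across that juts 22 mm to its -x; 70 mm high. Origin at its underside centre.
- jar: Bystander: white jar, 58 mm across, 75 mm high. Origin at its underside centre.
- circuit_board: Bystander: green circuit board on stand-offs, 95 x 68 mm, 22 mm high. Origin at its underside centre.
- driver: Bystander: screwdriver lying on the bench, about 200 mm long along its x, under 35 mm high. Origin on its underside near its middle.
Things that resemble listed ones, but are neither listed nor needed, are in the scene too. Several things have the shape of the plug; the one meant has the colours described above. Several things have the shape of the straightedge; the one meant has the colours described above.

How it is judged:
By the outcome, as a careful person would: the job done as asked, in the order asked, and still so for the second after the job is handed in, with the robot touching nothing.
It also fails if it takes over 72 s, if anything falls off the work surface, if the arm or the gripper's body presses on something with over 40 N, if the wrist force passes 120 N, or if a joint passes its speed limit or range.

### The arm

A 7-joint arm with a two-finger parallel gripper is mounted at the origin on the work surface. World frame = base frame: x ahead of the robot, y to its left, z up, the work surface at z = 0. Lengths are in m, angles in rad, forces in N, time in s.
With the tool pointing down it reaches from about 0.4 to 0.85 m from the base axis. Payload 10.4 kg.
Tool frame: the origin (TCP) lies between the finger pads; the fingertips stand 17 mm ahead of it and the grasp point (between the pads) lies 2 mm behind it (robot.tip_reach is the distance from the TCP to the fingertips, in m); z points along the fingers, y is the line along which they close (so a half turn about z gives the same grasp; the last joint's range is limited). The gripper opens to 85 mm and grips with 20 to 120 N. Pads are 22 mm wide; open, the fingers measure 114 mm over their backs; the gripper's body (76 mm by 85 mm) begins 54 mm behind the grasp point. The pads swing forward as they close: fully open they stand 13 mm farther back than shut.
Start: joints at [1.084, 0.332, -0.065, 1.46, 0.022, 1.35, -0.088], TCP at [0.28, -0.559, 0.248] pointing down, gripper open.
Joint ranges: [-2.6, 2.6], [-0.5, 2.12], [-1.47, 1.34], [0.16, 2.42], [-1.27, 4.41], [0.06, 2.06], [-2.6, 2.6]. Speed limits (rad/s): [2.22, 2.22, 2.79, 2.79, 3.14, 3.14, 3.14].

### API

Orientations are given as [roll, pitch, yaw] about the fixed x, y, z axes, in that order (R = Rz(yaw) Ry(pitch) Rx(roll)).
In Python, from bench import robot gives the robot as it stands.
- The arm moves only by the tool drive_tool, never from a script. Its argument "steps" is text: rows parted by semicolons, each of 5 numbers parted by spaces: the opening, from 0 (shut) to 1 (fully open), then the shift along the tool's x, y, z in m, then the turn about the tool's z in degrees. In form: jaw tx ty tz turn; .... A call has 1 to 20 rows; each row is the pose to reach, as a shift and turn from the pose commanded when the call began, along the tool's axes at that moment; what a row does not reach only later rows make up. A row lasts 1/12 s, in which the tool goes at most 41.7 mm and 7.16 degrees, less where a joint would pass 70% of its speed; a pose out of reach is approached as far as the arm can. A call with a gripper value outside its range is refused whole. The fingers move at their own pace and stop on an object; "newtons" is the grip in N (left out, the last holds). Time passes only in rows, so rows that repeat a pose let the fingers close. It gives the time, the measured TCP pose, the force, the opening and the grip force at its end, in the units of the state.
- robot.get_obs(): the state, without advancing time (a new reading comes with each control period).
- robot.get_image(name): name is "side" or "top"; returns (picture, depth): 400x640x3 uint8, red, green, blue; 400x640 float32, m along the optical axis (not along the pixel's ray), 0 where there is no reading.
- robot.get_calibration(name): a dict with "fx", "fy", "cx", "cy" (pixels), "R" (3x3) and "t" (3): a world point X has camera coordinates R X + t. Camera axes: x right, y down, z forward; pixel columns grow to the right and rows downward; lengths in m; the calibration is good to about 2 mm. A picture is of the moment at which its call begins. get_calibration takes no time and is no camera call.
- robot.hand_in(): hands the job in; it is judged then, once.
The state is a dict: "clock": time; "joint_pos": joint angles; "dq": joint speeds; "joint_torque": joint torques, N m; "eef_pos": TCP position; "ee_rot": TCP orientation; "ft_force": force on the tool from outside, world axes, zero at the start; "moment": the same for the moment, N m; "finger_gap": finger opening in m; "gripper_force": force on a finger pad.
Only numpy, scipy, OpenCV 4.12 (cv2) and the standard library are available. Lean on these libraries where they do the work, as an engineer would, in place of code of your own. Each camera call takes 0.05 s, during which the arm holds its last target. There are 200 camera calls.

## Working session

There is one attempt and no reset: what is moved stays moved. The work goes in short steps, Python scripts to look and compute and a tool call to move; the robot and the scene stay as the last step left them, time stands still between calls to the robot, and variables do not carry over. Pictures are saved under pics/ and viewed, at most 12 in all, crops included, and the job is handed in when it is done.

Besides the shell and the picture viewer there is one more tool, called after ">>>" by a JSON object that holds its "api" and its "payload". drive_tool: Moves the arm, as the interface text tells. Its arguments: {"type":"object","properties":{"steps":{"type":"string"},"newtons":{"type":"number"}},"required":["steps"]}

```bash
mkdir -p pics; cat > h.py <<'E'
import numpy as np, cv2
from bench import robot
def shot(n,f):
    im,d=robot.get_image(n); cv2.imwrite('pics/'+f+'.png',im[:,:,::-1]); np.save('pics/'+f+'.npy',d); return im,d
def pt(n,u,v,d):
    c=robot.get_calibration(n); R=np.array(c['R']);t=np.array(c['t'])
    u0,v0=int(round(u)),int(round(v)); p=d[v0-1:v0+2,u0-1:u0+2]; z=np.median(p[p>0]) if (p>0).any() else np.nan
    return R.T@(np.array([(u-c['cx'])/c['fx']*z,(v-c['cy'])/c['fy']*z,z])-t)
def tri(ps):
    A=[];b=[]
    for n,u,v in ps:
        c=robot.get_calibration(n); R=np.array(c['R']);t=np.array(c['t']); K=np.array([[c['fx'],0,c['cx']],[0,c['fy'],c['cy']],[0,0,1]])
        P=K@np.c_[R,t]
        for w,r in ((u,0),(v,1)):
            q=w*P[2]-P[r]; A.append(q[:3]); b.append(-q[3])
    return np.linalg.lstsq(np.array(A),np.array(b),rcond=None)[0]
E
python3 - <<'E'
from h import *
for n in('top','side'):
    shot(n,n+'0'); c=robot.get_calibration(n); print(n,c['fx'],np.round(-np.array(c['R']).T@c['t'],3),np.round(c['R'],2).tolist())
o=robot.get_obs(); print(o)
E
```

```text
top 365.0499520167833 [0.439 0.083 1.169] [[0.01, -1.0, 0.01], [-0.99, -0.01, -0.12], [0.12, -0.01, -0.99]]
side 402.07156335174415 [ 0.368 -0.567  0.754] [[0.94, -0.33, -0.01], [-0.24, -0.67, -0.71], [0.22, 0.67, -0.71]]
{'clock': 0.1, 'joint_pos': array([ 1.08441991,  0.33278496, -0.06470043,  1.46083745,  0.02161437,
        1.34990492, -0.08851254]), 'dq': array([-5.78826107e-05, -6.27491328e-04, -3.67593202e-04, -3.46671803e-03,
        5.80861476e-04,  1.69452193e-03,  6.20688403e-04]), 'joint_torque': array([ 5.38180993e-04, -6.26746631e+01,  4.86555439e-02, -3.92430818e+01,
        1.64590526e-02,  6.92996240e-03, -1.34725093e-05]), 'eef_pos': array([ 0.27943773, -0.55870908,  0.24761979]), 'ee_rot': array([-3.14035586e+00,  6.99039975e-05,  4.63786276e-01]), 'ft_force': array([-0.02245324, -0.48236941,  0.33454221]), 'moment': array([-0.04620475,  0.03984338,  0.0614354 ]), 'gripper_force': 0.0, 'finger_gap': 0.08565376633913788}
```

View pics/top0.png

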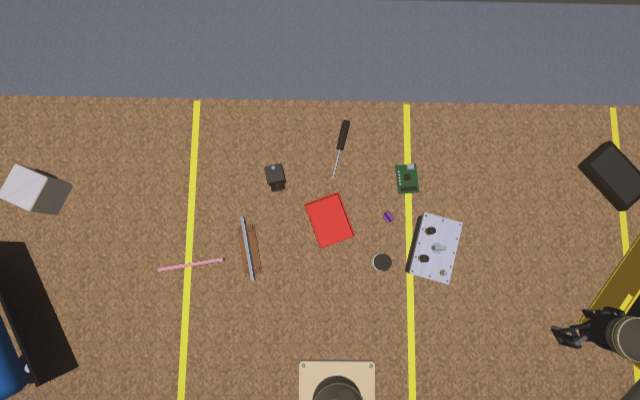

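View pics/side0.png

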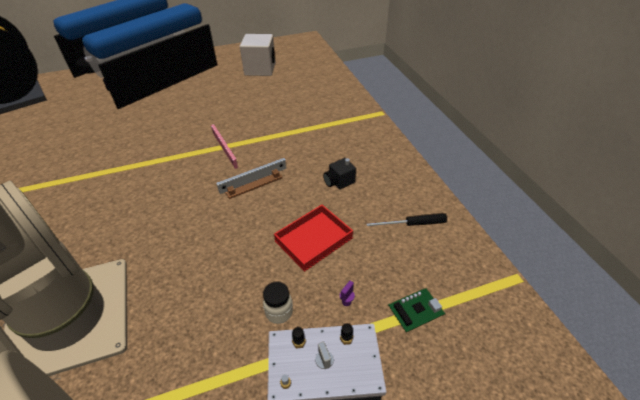

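Top view:
- The plug could be the steel wing on the cover (438,248; side 324,355) or the purple one (388,216; side 348,292). I choose the steel one in the cover.
- The straightedge could be the grey bar in the rest (247,248; side 252,177) or the pink bar (190,264; side 224,144). I choose the grey one.

Next are close crops.

```bash
python3 - <<'E'
import cv2,numpy as np
t=cv2.imread('pics/top0.png');s=cv2.imread('pics/side0.png')
f=lambda im,x,y,w,h,k:cv2.resize(im[y:y+h,x:x+w],None,fx=k,fy=k,interpolation=cv2.INTER_CUBIC)
a=np.hstack([f(t,400,205,65,90,6),f(t,225,205,65,90,6)])
cv2.imwrite('pics/ct.png',a)
b=np.hstack([f(s,260,315,130,85,3),f(s,205,145,130,85,3)]); 
cv2.imwrite('pics/cs.png',b)
E
```

```text
(no output)
```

View pics/ct.png

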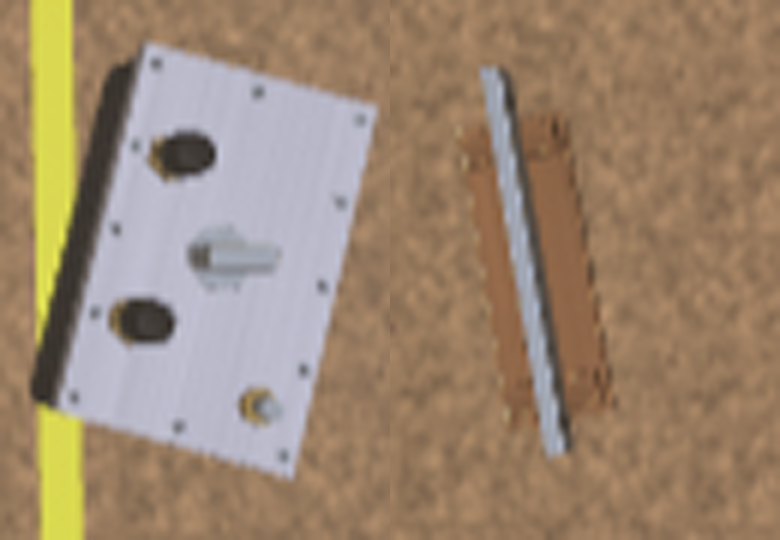

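View pics/cs.png

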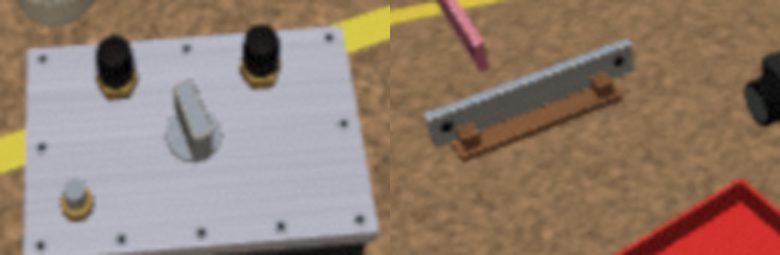

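The crops confirm both choices: the steel wing at top (438,248) and the grey bar, bare steel, standing in the rest at top (247,248). Next I measure with point clouds from both views, checked by triangulation.

```bash
python3 - <<'E'
from h import *
def cloud(n):
    d=np.load(f'pics/{n}0.npy').astype(float); c=robot.get_calibration(n); v,u=np.mgrid[:400,:640]; m=d>0
    P=np.stack([(u-c['cx'])/c['fx']*d,(v-c['cy'])/c['fy']*d,d],-1)
    W=(P-np.array(c['t']))@np.array(c['R']); W[~m]=np.nan; return W
C={n:cloud(n) for n in('top','side')}
im={n:cv2.imread(f'pics/{n}0.png')[:,:,::-1].astype(int) for n in C}
def rect(n,box,zl,zh,col=None,show=''):
    x0,y0,x1,y1=box; W=C[n][y0:y1,x0:x1].reshape(-1,3); k=im[n][y0:y1,x0:x1].reshape(-1,3)
    m=(W[:,2]>zl)&(W[:,2]<zh)
    if col is not None: m&=col(k)
    w=W[m]; 
    if len(w)<4: print(show,n,'few',len(w)); return
    r=cv2.minAreaRect((w[:,:2]*1000).astype(np.float32)); print(show,n,len(w),np.round(r,1) if 0 else [np.round(q,1) for q in r],'z med',np.round(np.median(w[:,2]),4),'zmax',np.round(w[:,2].max(),4), 'mean',np.round(w.mean(0),4))
T=(400,205,470,295);S=(255,315,395,400)
for n,b in(('top',T),('side',S)):
    rect(n,b,.07,.085,show='cover'); rect(n,(425,240,452,258) if n=='top' else (310,338,338,372),.1,.125,show='wing')
for n,b in(('top',(235,210,265,285)),('side',(210,155,292,200))):
    rect(n,b,.034,.06,show='edge'); rect(n,b,.005,.03,col=lambda k:k[:,0]-k[:,2]>35,show='rest')
for n,b in(('top',(295,185,365,255)),('side',(265,195,365,275))):
    rect(n,b,.022,.04,col=lambda k:k[:,0]-k[:,1]>60,show='tray')
for nm,b in(('jar',(365,245,400,280)),('conn',(418,222,442,240)),('conn',(412,250,432,268)),('purple',(378,205,400,228)),('cam',(260,155,292,195)),('pcb',(390,160,422,197)),('driver',(325,115,355,185))):
    rect('top',b,.012 if nm!='conn' else .1,.13,show=nm)
f=lambda x,y,k,ox,oy:((x+.5)/k-.5+ox,(y+.5)/k-.5+oy)
tp=[(148,42),(376,105),(294,478)];sp=[(28,48),(343,27),(378,235)]
# match by order after checking: top(148,42)=+x+y ; side(343,27)=+x+y
for a,b,nm in(((148,42),(343,27),'c++'),((376,105),(378,235),'c+-'),((60,408),(28,48),'c-+')):
    print(nm,np.round(tri([('top',)+f(*a,6,400,205),('side',)+f(*b,3,260,315)]),4))
for a,b,nm in(((100,68),(238,42),'edge far'),((167,455),(38,118),'edge near')):
    print(nm,np.round(tri([('top',)+f(*a,6,225,205),('side',)+f(*b,3,205,145)]),4))
E
```

```text
cover top 2379 [array([ 457.2, -289.4]), array([122.3, 190.3]), np.float64(74.7)] z med 0.0778 zmax 0.0849 mean [ 0.4564 -0.2893  0.0779]
wing top 58 [array([ 450.3, -272.2]), array([19.9, 69.4]), np.float64(24.2)] z med 0.1132 zmax 0.1224 mean [ 0.4544 -0.2818  0.1128]
cover side 7172 [array([ 461.2, -291.5]), array([121.3, 190.5]), np.float64(74.9)] z med 0.0772 zmax 0.085 mean [ 0.4602 -0.2986  0.0772]
wing side 174 [array([ 460.8, -292.1]), array([12.1, 33.5]), np.float64(1.1)] z med 0.1124 zmax 0.1155 mean [ 0.4601 -0.2939  0.1114]
edge top 236 [array([450.3, 280.5]), array([198.4,  10.9]), np.float64(11.4)] z med 0.0417 zmax 0.0483 mean [0.4506 0.2802 0.0414]
rest top 620 [array([460.9, 283.7]), array([213.9,  82. ]), np.float64(6.7)] z med 0.0085 zmax 0.0283 mean [0.4465 0.2775 0.0109]
edge side 307 [array([445.2, 320.6]), array([199.4, 101.3]), np.float64(11.9)] z med 0.0393 zmax 0.0433 mean [0.4512 0.2765 0.0389]
rest side 412 [array([433.8, 290. ]), array([151.1, 186.3]), np.float64(52.6)] z med 0.0074 zmax 0.0287 mean [0.4481 0.2702 0.0109]
tray top 222 [array([542.4,  27.
[... 612 characters left out ...]
.242   0.1141]
purple top 91 [array([ 552.7, -155.2]), array([28.3, 30.5]), np.float64(75.6)] z med 0.0529 zmax 0.0645 mean [ 0.5517 -0.1533  0.0457]
cam top 452 [array([671.8, 198. ]), array([79.1, 55.8]), np.float64(13.5)] z med 0.0542 zmax 0.0732 mean [0.6709 0.1972 0.0518]
pcb top 172 [array([ 679.7, -224.4]), array([92.7, 66.1]), np.float64(5.1)] z med 0.0174 zmax 0.0275 mean [ 0.6768 -0.2241  0.0176]
driver top 275 [array([774. ,  -3.9]), array([ 24.6, 199.5]), np.float64(76.5)] z med 0.0216 zmax 0.0302 mean [ 0.8031 -0.0114  0.0212]
c++ [ 0.5675 -0.2583  0.0755]
c+- [ 0.5364 -0.3738  0.0725]
c-+ [ 0.3844 -0.2089  0.078 ]
edge far [0.5505 0.3012 0.0368]
edge near [0.3557 0.2603 0.0369]
```

>>> {"api": "drive_tool", "payload": {"steps": "0.5 0.281 -0.158 0.07 -64.5; 0.5 0.281 -0.158 0.07 -64.5; 0.5 0.281 -0.158 0.07 -64.5; 0.5 0.281 -0.158 0.07 -64.5; 0.5 0.281 -0.158 0.07 -64.5; 0.5 0.281 -0.158 0.07 -64.5; 0.5 0.281 -0.158 0.07 -64.5; 0.5 0.281 -0.158 0.07 -64.5; 0.5 0.281 -0.158 0.07 -64.5; 0.5 0.281 -0.158 0.07 -64.5; 0.5 0.281 -0.158 0.07 -64.5; 0.5 0.281 -0.158 0.07 -64.5; 0.5 0.281 -0.158 0.07 -64.5; 0.5 0.281 -0.158 0.07 -64.5", "newtons": 110}}

```text
clock: 1.27
eef_pos: [0.4597, -0.293, 0.1785]
ee_rot: [3.141, 0.0, 1.586]
ft_force: [1.3, 1.1, -0.8]
finger_gap: 0.0427
gripper_force: 0.0
```

```bash
cat >> h.py <<'E'
from scipy.spatial.transform import Rotation as Ro
def go(x,y,z,yaw=None):
    o=robot.get_obs(); R=Ro.from_euler('xyz',o['ee_rot']).as_matrix(); d=R.T@(np.array([x,y,z])-o['eef_pos'])
    y0=np.degrees(o['ee_rot'][2]); t=0 if yaw is None else -((yaw-y0+180)%360-180)
    print('shift',np.round(d,4),'turn',round(t,1),'yaw now',round(y0,2))
def st():
    o=robot.get_obs(); print({k:np.round(o[k],3).tolist() for k in('clock','joint_pos','eef_pos','ee_rot','ft_force','moment','gripper_force','finger_gap')})
E
python3 - <<'E'
from h import *
st(); go(.46,-.2915,.104,91.1)
im,_=shot('side','s1'); 
cv2.imwrite('pics/s1c.png',cv2.resize(im[200:400,240:440,::-1],None,fx=3,fy=3))
E
```

```text
{'clock': 1.267, 'joint_pos': [0.827, 0.235, -0.39, 1.748, 0.096, 1.177, 0.424], 'eef_pos': [0.46, -0.293, 0.178], 'ee_rot': [3.141, 0.0, 1.586], 'ft_force': [1.322, 1.07, -0.778], 'moment': [-0.012, 0.023, -0.04], 'gripper_force': 0.0, 'finger_gap': 0.043}
shift [0.0016 0.0003 0.0745] turn -0.3 yaw now 90.85
```

View pics/s1c.png

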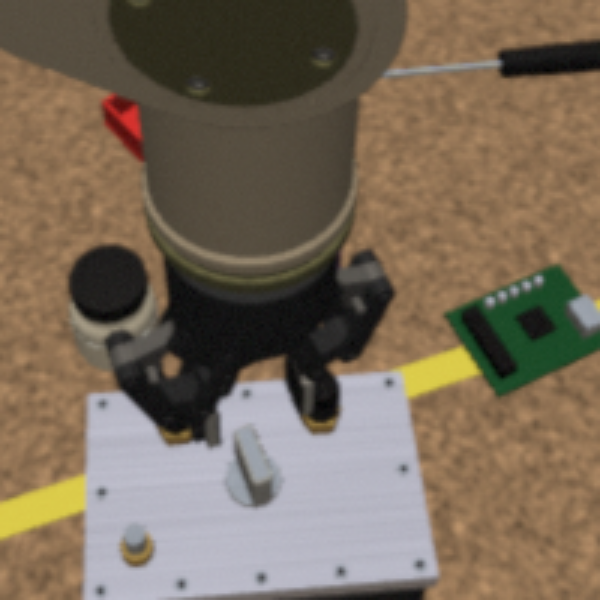

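The crop shows the pads (215,430) and (305,390) straddling the wing at (255,465), well lined up. Next I descend and close.

>>> {"api": "drive_tool", "payload": {"steps": "0.4 0.001 0 0.03 0; 0.4 0.001 0 0.05 0; 0.4 0.001 0 0.062 0; 0.4 0.001 0 0.07 0; 0.4 0.001 0 0.074 0; 0.4 0.001 0 0.074 0; 0.4 0.001 0 0.074 0; 0 0.001 0 0.074 0; 0 0.001 0 0.074 0; 0 0.001 0 0.074 0; 0 0.001 0 0.074 0; 0 0.001 0 0.074 0; 0 0.001 0 0.074 0; 0 0.001 0 0.074 0; 0 0.001 0 0.074 0; 0 0.001 0 0.074 0", "newtons": 110}}

```text
clock: 2.65
eef_pos: [0.4601, -0.2913, 0.1055]
ee_rot: [3.142, 0.001, 1.589]
ft_force: [-4.8, 1.4, 8.2]
finger_gap: 0.0102
gripper_force: 107.6
```

>>> {"api": "drive_tool", "payload": {"steps": "0 0 0 -0.001 0; 0 0 0 -0.002 0; 0 0 0 -0.003 7; 0 0 0 -0.003 14", "newtons": 110}}

```text
clock: 2.98
eef_pos: [0.4596, -0.2911, 0.1064]
ee_rot: [-3.14, -0.0, 1.34]
ft_force: [0.5, -3.2, -10.0]
finger_gap: 0.0103
gripper_force: 109.0
```

```bash
python3 -c "
from h import *
st()"
```

```text
{'clock': 2.983, 'joint_pos': [0.783, 0.306, -0.349, 1.823, 0.12, 1.034, 0.157], 'eef_pos': [0.46, -0.291, 0.106], 'ee_rot': [-3.14, -0.0, 1.34], 'ft_force': [0.547, -3.195, -10.014], 'moment': [-0.58, -0.193, 0.439], 'gripper_force': 108.956, 'finger_gap': 0.01}
```

>>> {"api": "drive_tool", "payload": {"steps": "0 0 0 -0.0005 7; 0 0 0 -0.001 14; 0 0 0 -0.0013 21; 0 0 0 -0.0016 28; 0 0 0 -0.0019 35; 0 0 0 -0.0022 42; 0 0 0 -0.0025 49; 0 0 0 -0.0028 56; 0 0 0 -0.0031 63; 0 0 0 -0.0034 70", "newtons": 110}}

```text
clock: 3.82
eef_pos: [0.459, -0.2905, 0.1092]
ee_rot: [-3.14, 0.003, 0.118]
ft_force: [0.3, -0.6, -13.2]
finger_gap: 0.0101
gripper_force: 108.3
```

```bash
python3 -c "
from h import *
st()"
```

```text
{'clock': 3.817, 'joint_pos': [0.637, 0.287, -0.18, 1.829, 0.06, 1.034, -1.019], 'eef_pos': [0.459, -0.291, 0.109], 'ee_rot': [-3.14, 0.003, 0.118], 'ft_force': [0.337, -0.606, -13.15], 'moment': [-0.416, 0.047, 0.429], 'gripper_force': 108.277, 'finger_gap': 0.01}
```

>>> {"api": "drive_tool", "payload": {"steps": "0 0 0 -0.0001 -7; 0 0 0 -0.0003 -14; 0 0 0 -0.0006 -21; 0 0 0 -0.0009 -28; 0 0 0 -0.0012 -35; 0 0 0 -0.0015 -42; 0 0 0 -0.0018 -49; 0 0 0 -0.0021 -56; 0 0 0 -0.0024 -63; 0 0 0 -0.0027 -70; 0 0 0 -0.003 -77; 0 0 0 -0.0033 -84", "newtons": 110}}

```text
clock: 4.82
eef_pos: [0.4598, -0.291, 0.1128]
ee_rot: [-3.141, -0.001, 1.595]
ft_force: [3.6, -2.7, -15.4]
finger_gap: 0.0099
gripper_force: 107.9
```

```bash
python3 - <<'E'
from h import *
st()
im,_=shot('side','s2'); 
cv2.imwrite('pics/s2c.png',cv2.resize(im[250:400,240:440,::-1],None,fx=3,fy=3))
E
```

```text
{'clock': 4.817, 'joint_pos': [0.812, 0.303, -0.382, 1.816, 0.128, 1.048, 0.405], 'eef_pos': [0.46, -0.291, 0.113], 'ee_rot': [-3.141, -0.001, 1.595], 'ft_force': [3.611, -2.665, -15.42], 'moment': [-0.691, -0.918, -0.387], 'gripper_force': 107.868, 'finger_gap': 0.01}
```

View pics/s2c.png

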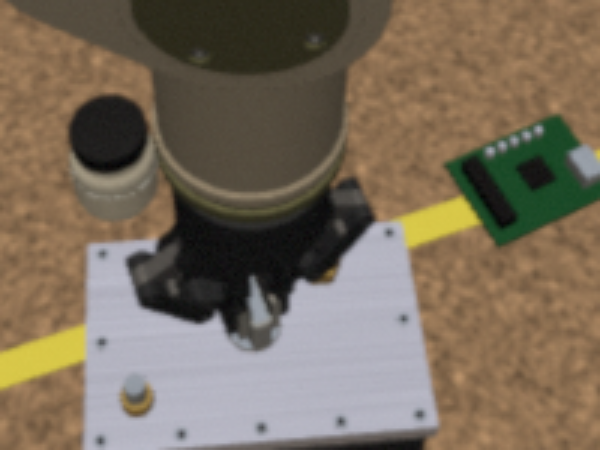

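The cover corners have not moved from before (90,245) and (403,228), and the flange at (253,335) has risen clear of the face with a shadow below it. I keep twisting.

>>> {"api": "drive_tool", "payload": {"steps": "0 0 0 0.0002 7; 0 0 0 0 14; 0 0 0 -0.0003 21; 0 0 0 -0.0006 28; 0 0 0 -0.0009 35; 0 0 0 -0.0012 42; 0 0 0 -0.0015 49; 0 0 0 -0.0018 56; 0 0 0 -0.0021 63; 0 0 0 -0.0024 70; 0 0 0 -0.0027 77; 0 0 0 -0.003 84", "newtons": 110}}

```text
clock: 5.87
eef_pos: [0.459, -0.2905, 0.1157]
ee_rot: [-3.14, 0.003, 0.115]
ft_force: [-0.9, -1.3, -14.1]
finger_gap: 0.0101
gripper_force: 108.4
```

>>> {"api": "drive_tool", "payload": {"steps": "0 0 0 0 -7; 0 0 0 -0.0003 -14; 0 0 0 -0.0006 -21; 0 0 0 -0.0009 -28; 0 0 0 -0.0012 -35; 0 0 0 -0.0015 -42; 0 0 0 -0.0018 -49; 0 0 0 -0.0021 -56; 0 0 0 -0.0024 -63; 0 0 0 -0.0027 -70; 0 0 0 -0.003 -77; 0 0 0 -0.0033 -84", "newtons": 110}}

```text
clock: 6.87
eef_pos: [0.4598, -0.2909, 0.1192]
ee_rot: [-3.141, -0.001, 1.592]
ft_force: [3.3, -2.9, -16.0]
finger_gap: 0.01
gripper_force: 107.8
```

>>> {"api": "drive_tool", "payload": {"steps": "0 0 0 0.0003 7; 0 0 0 0.0001 14; 0 0 0 -0.0002 21; 0 0 0 -0.0005 28; 0 0 0 -0.0008 35; 0 0 0 -0.0011 42; 0 0 0 -0.0014 49; 0 0 0 -0.0017 56; 0 0 0 -0.002 63; 0 0 0 -0.0023 70; 0 0 0 -0.0026 77; 0 0 0 -0.0029 84", "newtons": 110}}

```text
clock: 7.87
eef_pos: [0.4594, -0.2907, 0.1229]
ee_rot: [-3.141, 0.002, 0.114]
ft_force: [-1.9, 1.6, -0.7]
finger_gap: 0.0101
gripper_force: 110.1
```

>>> {"api": "drive_tool", "payload": {"steps": "0 0 0 0 -7; 0 0 0 -0.0002 -14; 0 0 0 -0.0004 -21; 0 0 0 -0.0006 -28; 0 0 0 -0.0008 -35; 0 0 0 -0.001 -42; 0 0 0 -0.0012 -49; 0 0 0 -0.0014 -56; 0 0 0 -0.0016 -63; 0 0 0 -0.0018 -70; 0 0 0 -0.002 -77; 0 0 0 -0.002 -84", "newtons": 110}}

```text
clock: 8.87
eef_pos: [0.4605, -0.2909, 0.1258]
ee_rot: [3.141, 0.0, 1.593]
ft_force: [-0.2, -0.6, -0.7]
finger_gap: 0.01
gripper_force: 110.0
```

```bash
python3 -c "
from h import *
st()"
```

```text
{'clock': 8.867, 'joint_pos': [0.807, 0.287, -0.376, 1.804, 0.119, 1.072, 0.409], 'eef_pos': [0.461, -0.291, 0.126], 'ee_rot': [3.141, 0.0, 1.593], 'ft_force': [-0.219, -0.605, -0.653], 'moment': [0.013, 0.016, -0.036], 'gripper_force': 109.98, 'finger_gap': 0.01}
```

>>> {"api": "drive_tool", "payload": {"steps": "0 0 0 -0.01 0; 0 0 0 -0.025 0; 0 0 0 -0.05 0; 0 0 0 -0.08 0; 0 0 0 -0.1 0; 0 0 0 -0.1 0; 0 0.03 0.009 -0.1 0; 0 0.065 0.019 -0.1 0; 0 0.1 0.029 -0.1 0; 0 0.135 0.039 -0.1 0; 0 0.17 0.049 -0.1 0; 0 0.205 0.059 -0.1 0; 0 0.24 0.069 -0.1 0; 0 0.275 0.08 -0.1 0; 0 0.3 0.087 -0.1 0; 0 0.315 0.091 -0.1 0; 0 0.315 0.091 -0.08 0; 0 0.315 0.091 -0.06 0; 0 0.315 0.091 -0.04 0; 0 0.315 0.091 -0.03 0", "newtons": 110}}

```text
clock: 10.53
eef_pos: [0.5442, 0.0257, 0.1531]
ee_rot: [-3.139, 0.0, 1.585]
ft_force: [-0.5, -0.1, -1.9]
finger_gap: 0.0104
gripper_force: 110.0
```

```bash
python3 - <<'E'
from h import *
st(); go(.544,.0265,.056)
im,d=shot('side','s3'); 
cv2.imwrite('pics/s3c.png',cv2.resize(im[120:400,200:400,::-1],None,fx=2,fy=2))
E
```

```text
{'clock': 10.533, 'joint_pos': [0.395, 0.293, -0.608, 1.765, 0.182, 1.143, -0.256], 'eef_pos': [0.544, 0.026, 0.153], 'ee_rot': [-3.139, 0.0, 1.585], 'ft_force': [-0.458, -0.144, -1.86], 'moment': [-0.062, -0.04, 0.002], 'gripper_force': 109.976, 'finger_gap': 0.01}
shift [0.0008 0.0001 0.0971] turn 0 yaw now 90.81
```

View pics/s3c.png

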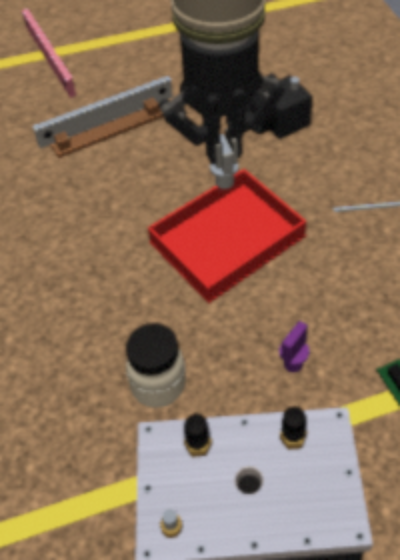

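The plug hangs upright in the hand with its shank tip at crop (225,186), over the tray. The port is open at (248,481) and the housing is in place. I lower by feel.

>>> {"api": "drive_tool", "payload": {"steps": "0 0 0 0.025 0; 0 0 0 0.05 0; 0 0 0 0.07 0; 0 0 0 0.082 0; 0 0 0 0.09 0; 0 0 0 0.092 0; 0 0 0 0.093 0; 0 0 0 0.094 0; 0 0 0 0.094 0"}}

```text
clock: 11.33
eef_pos: [0.546, 0.0257, 0.0622]
ee_rot: [3.14, 0.0, 1.589]
ft_force: [-1.0, -0.0, -1.5]
finger_gap: 0.01
gripper_force: 110.0
```

>>> {"api": "drive_tool", "payload": {"steps": "0 0 0 0.002 0; 0 0 0 0.003 0; 0 0 0 0.004 0; 0 0 0 0.005 0; 0 0 0 0.005 0"}}

```text
clock: 11.75
eef_pos: [0.5452, 0.0257, 0.056]
ee_rot: [-3.141, 0.0, 1.59]
ft_force: [0.2, 0.6, -1.9]
finger_gap: 0.0099
gripper_force: 110.0
```

>>> {"api": "drive_tool", "payload": {"steps": "0 0 0 0.0007 0; 0 0 0 0.0014 0; 0 0 0 0.0014 0; 0 0 0 0.0014 0"}}

```text
clock: 12.08
eef_pos: [0.5455, 0.0257, 0.0556]
ee_rot: [3.141, 0.0, 1.589]
ft_force: [-3.5, 0.4, 8.4]
finger_gap: 0.0101
gripper_force: 111.6
```

>>> {"api": "drive_tool", "payload": {"steps": "0 0 0 -0.0008 0; 0 0 0 -0.0008 0; 0.2 0 0 -0.0008 0; 0.2 0 0 -0.0008 0; 0.35 0 0 -0.0008 0; 0.35 0 0 -0.0008 0; 0.5 0 0 -0.0008 0; 0.5 0 0 -0.0008 0; 0.5 0 0 -0.01 0; 0.5 0 0 -0.03 0; 0.5 0 0 -0.06 0; 0.5 0 0 -0.1 0; 0.5 0 0 -0.13 0; 0.5 0 0 -0.13 0", "newtons": 20}}

```text
clock: 13.25
eef_pos: [0.5483, 0.0264, 0.1921]
ee_rot: [3.132, 0.0, 1.59]
ft_force: [0.7, -0.2, -0.2]
finger_gap: 0.0429
gripper_force: 0.0
```

```bash
python3 - <<'E'
from h import *
st(); go(.4518,.2805,.10,191.7);go(.4518,.2805,.10,11.7)
im,d=shot('side','s4'); 
cv2.imwrite('pics/s4c.png',cv2.resize(im[120:400,200:400,::-1],None,fx=2,fy=2))
E
```

```text
{'clock': 13.25, 'joint_pos': [0.407, 0.256, -0.619, 1.721, 0.16, 1.206, -0.234], 'eef_pos': [0.548, 0.026, 0.192], 'ee_rot': [3.132, 0.0, 1.59], 'ft_force': [0.74, -0.186, -0.212], 'moment': [0.03, -0.036, 0.021], 'gripper_force': 0.0, 'finger_gap': 0.043}
shift [ 0.2559 -0.0925  0.0911] turn -100.6 yaw now 91.09
shift [ 0.2559 -0.0925  0.0911] turn 79.4 yaw now 91.09
```

View pics/s4c.png

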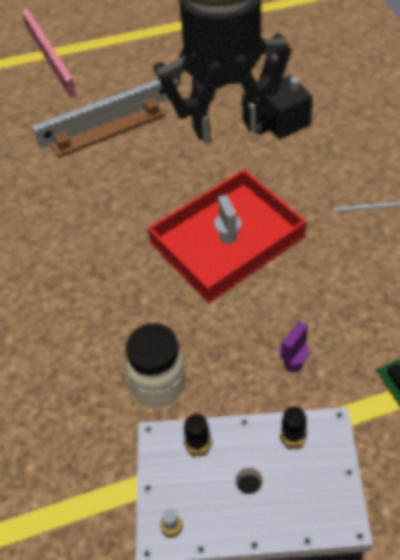

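The plug stands upright in the tray at crop (228,222), and the port is open. Next is the straightedge.

>>> {"api": "drive_tool", "payload": {"steps": "0.5 0.256 -0.0925 0.05 79.4; 0.5 0.256 -0.0925 0.05 79.4; 0.5 0.256 -0.0925 0.05 79.4; 0.5 0.256 -0.0925 0.05 79.4; 0.5 0.256 -0.0925 0.05 79.4; 0.5 0.256 -0.0925 0.05 79.4; 0.5 0.256 -0.0925 0.05 79.4; 0.5 0.256 -0.0925 0.05 79.4; 0.5 0.256 -0.0925 0.05 79.4; 0.5 0.256 -0.0925 0.05 79.4; 0.5 0.256 -0.0925 0.05 79.4; 0.5 0.256 -0.0925 0.05 79.4; 0.5 0.256 -0.0925 0.05 79.4; 0.5 0.256 -0.0925 0.05 79.4; 0.5 0.256 -0.0925 0.05 79.4"}}

```text
clock: 14.55
eef_pos: [0.4479, 0.2798, 0.1346]
ee_rot: [3.141, 0.0, 0.208]
ft_force: [-0.0, 0.4, 0.4]
finger_gap: 0.0424
gripper_force: 0.0
```

```bash
python3 - <<'E'
from h import *
st(); go(.4518,.2805,.031,11.7)
im,d=shot('side','s5'); 
cv2.imwrite('pics/s5c.png',cv2.resize(im[80:220,180:380,::-1],None,fx=4,fy=4))
E
```

```text
{'clock': 14.55, 'joint_pos': [-0.123, 0.273, -0.592, 1.828, 0.17, 1.092, -2.14], 'eef_pos': [0.448, 0.28, 0.135], 'ee_rot': [3.141, 0.0, 0.208], 'ft_force': [-0.031, 0.356, 0.417], 'moment': [0.012, 0.022, -0.021], 'gripper_force': 0.0, 'finger_gap': 0.042}
shift [4.100e-03 1.000e-04 1.036e-01] turn 0.2 yaw now 11.89
```

View pics/s5c.png

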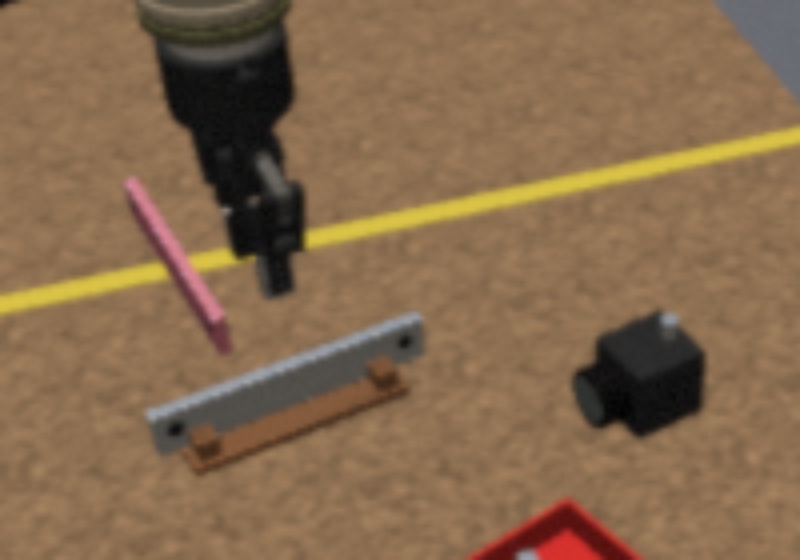

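The gripper is above the middle of the bar, which stands in its rest from crop (155,415) to (420,320). I descend.

>>> {"api": "drive_tool", "payload": {"steps": "0.4 0.002 0 0.03 0; 0.4 0.002 0 0.06 0; 0.4 0.002 0 0.085 0; 0.4 0.002 0 0.096 0; 0.4 0.002 0 0.102 0; 0.4 0.002 0 0.102 0; 0.4 0.002 0 0.102 0"}}

```text
clock: 15.18
eef_pos: [0.4505, 0.2808, 0.0338]
ee_rot: [-3.141, -0.001, 0.204]
ft_force: [0.4, -0.1, -0.1]
finger_gap: 0.0341
gripper_force: 0.0
```

```bash
python3 - <<'E'
from h import *
st(); go(.4518,.2805,.031,11.7)
E
```

```text
{'clock': 15.183, 'joint_pos': [-0.168, 0.416, -0.552, 1.897, 0.274, 0.902, -2.22], 'eef_pos': [0.451, 0.281, 0.034], 'ee_rot': [-3.141, -0.001, 0.204], 'ft_force': [0.423, -0.059, -0.059], 'moment': [-0.001, -0.011, -0.021], 'gripper_force': 0.0, 'finger_gap': 0.034}
shift [0.0012 0.0005 0.0028] turn 0.0 yaw now 11.71
```

>>> {"api": "drive_tool", "payload": {"steps": "0.3 0 0 0.001 0; 0 0 0 0.001 0; 0 0 0 0.001 0; 0 0 0 0.001 0; 0 0 0 0.001 0; 0 0 0 0.001 0; 0 0 0 0.001 0; 0 0 0 0.001 0; 0 0 0 0.001 0", "newtons": 80}}

```text
clock: 15.93
eef_pos: [0.4507, 0.2806, 0.0331]
ee_rot: [-3.141, -0.002, 0.204]
ft_force: [-0.9, -1.7, 6.5]
finger_gap: 0.0085
gripper_force: 78.8
```

```bash
python3 - <<'E'
from h import *
st()
E
```

```text
{'clock': 15.933, 'joint_pos': [-0.169, 0.417, -0.551, 1.898, 0.275, 0.899, -2.221], 'eef_pos': [0.451, 0.281, 0.033], 'ee_rot': [-3.141, -0.002, 0.204], 'ft_force': [-0.902, -1.651, 6.454], 'moment': [-0.233, 0.169, -0.013], 'gripper_force': 78.795, 'finger_gap': 0.008}
```

>>> {"api": "drive_tool", "payload": {"steps": "0 0 0 -0.004 0; 0 0 0 -0.01 0; 0 0 0 -0.02 0; 0 0 0 -0.035 0; 0 0 0 -0.06 0; 0 0 0 -0.09 0; 0 0 0 -0.12 0; 0 0 0 -0.15 0; 0 0 0 -0.165 0; 0 0 0 -0.165 0; 0 0 0 -0.165 0", "newtons": 80}}

```text
clock: 16.85
eef_pos: [0.45, 0.2803, 0.1973]
ee_rot: [3.142, -0.001, 0.204]
ft_force: [0.0, 0.1, -5.2]
finger_gap: 0.0086
gripper_force: 78.2
```

```bash
python3 - <<'E'
from h import *
st(); go(.4595,-.291,.198,-15.2)
E
```

```text
{'clock': 16.85, 'joint_pos': [-0.104, 0.211, -0.604, 1.755, 0.128, 1.214, -2.109], 'eef_pos': [0.45, 0.28, 0.197], 'ee_rot': [3.142, -0.001, 0.204], 'ft_force': [0.047, 0.143, -5.181], 'moment': [0.004, 0.073, -0.006], 'gripper_force': 78.164, 'finger_gap': 0.009}
shift [-0.1064  0.5614 -0.0008] turn 26.9 yaw now 11.68
```

>>> {"api": "drive_tool", "payload": {"steps": "0 -0.004 0.02 0 1; 0 -0.01 0.05 0 3; 0 -0.016 0.085 0 5; 0 -0.023 0.12 0 6; 0 -0.03 0.155 0 8; 0 -0.036 0.19 0 10; 0 -0.043 0.225 0 11; 0 -0.05 0.26 0 13; 0 -0.056 0.295 0 15; 0 -0.063 0.33 0 16; 0 -0.07 0.365 0 18; 0 -0.076 0.4 0 20; 0 -0.083 0.435 0 21; 0 -0.09 0.47 0 23; 0 -0.096 0.505 0 24; 0 -0.102 0.535 0 26; 0 -0.106 0.555 0 26.9; 0 -0.106 0.561 0 26.9; 0 -0.106 0.561 0 26.9; 0 -0.106 0.561 0 26.9", "newtons": 80}}

```text
clock: 18.52
eef_pos: [0.4593, -0.2893, 0.1953]
ee_rot: [-3.14, 0.003, -0.265]
ft_force: [0.5, -0.1, -3.9]
finger_gap: 0.0088
gripper_force: 78.5
```

```bash
python3 - <<'E'
from h import *
st(); go(.4595,-.291,.198,-15.2)
im,d=shot('side','s6'); t,_=shot('top','t6')
f=lambda im,x,y,w,h,k:cv2.resize(im[y:y+h,x:x+w,::-1],None,fx=k,fy=k,interpolation=cv2.INTER_CUBIC)
cv2.imwrite('pics/s6c.png',np.hstack([f(im,230,220,190,180,3),f(t,400,200,70,180,3)]))
# port ellipse centre from the open-port images (dark hole)
for n in('side',):
    g=cv2.cvtColor(cv2.imread('pics/s4.png'),cv2.COLOR_BGR2GRAY)[350:372,313:336]; m=g<100; v,u=np.nonzero(m); print('hole',len(u),u.min()+313,u.max()+313,v.min()+350,v.max()+350)
    c=robot.get_calibration(n);R=np.array(c['R']);t0=np.array(c['t'])
    for q in((.4595,-.291,.078),): 
        p=R@np.array(q)+t0; print(p[0]/p[2]*c['fx']+c['cx'],p[1]/p[2]*c['fy']+c['cy'])
E
```

```text
{'clock': 18.517, 'joint_pos': [0.545, 0.193, -0.075, 1.747, 0.015, 1.205, -1.37], 'eef_pos': [0.459, -0.289, 0.195], 'ee_rot': [-3.14, 0.003, -0.265], 'ft_force': [0.474, -0.141, -3.895], 'moment': [0.047, -0.006, 0.041], 'gripper_force': 78.453, 'finger_gap': 0.009}
shift [ 0.0006  0.0016 -0.0027] turn 0.0 yaw now -15.18
hole 110 318 330 356 366
323.4646576108304 359.51380228723076
```

View pics/s6c.png

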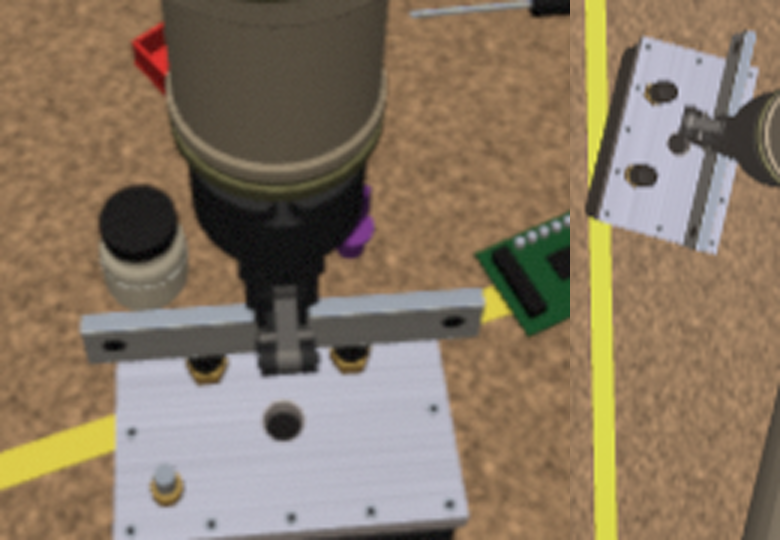

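The bar hangs level above the cover with its ends at crop (82,335) and (484,308). It is parallel to the cover and centred over the hole at (283,421). I lower it.

>>> {"api": "drive_tool", "payload": {"steps": "0 0 0 0.02 0; 0 0 0 0.045 0; 0 0 0 0.06 0; 0 0 0 0.072 0; 0 0 0 0.08 0; 0 0 0 0.084 0; 0 0 0 0.084 0; 0 0 0 0.084 0; 0 0 0 0.084 0", "newtons": 80}}

```text
clock: 19.37
eef_pos: [0.4603, -0.2908, 0.1138]
ee_rot: [3.141, -0.002, -0.266]
ft_force: [0.3, -0.2, -5.1]
finger_gap: 0.0089
gripper_force: 78.4
```

```bash
python3 - <<'E'
from h import *
st(); go(.4597,-.2908,.103,-15.2)
E
```

```text
{'clock': 19.367, 'joint_pos': [0.545, 0.275, -0.075, 1.831, 0.024, 1.035, -1.376], 'eef_pos': [0.46, -0.291, 0.114], 'ee_rot': [3.141, -0.002, -0.266], 'ft_force': [0.252, -0.155, -5.092], 'moment': [-0.004, 0.007, -0.025], 'gripper_force': 78.394, 'finger_gap': 0.009}
shift [-0.0006  0.0002  0.0108] turn -0.0 yaw now -15.22
```

>>> {"api": "drive_tool", "payload": {"steps": "0 0 0 0.003 0; 0 0 0 0.006 0; 0 0 0 0.008 0; 0 0 0 0.009 0; 0 0 0 0.01 0; 0 0 0 0.01 0; 0 0 0 0.01 0"}}

```text
clock: 19.95
eef_pos: [0.4597, -0.2906, 0.1031]
ee_rot: [3.141, -0.0, -0.266]
ft_force: [-2.5, 0.4, 0.8]
finger_gap: 0.0087
gripper_force: 79.0
```

>>> {"api": "drive_tool", "payload": {"steps": "0 0 0 0.0005 0; 0 0 0 0.0008 0; 0 0 0 0.0008 0; 0 0 0 0.0008 0"}}

```text
clock: 20.28
eef_pos: [0.4597, -0.2906, 0.103]
ee_rot: [3.141, -0.0, -0.266]
ft_force: [-5.6, 3.7, 9.0]
finger_gap: 0.0084
gripper_force: 80.6
```

>>> {"api": "drive_tool", "payload": {"steps": "0.12 0 0 0 0; 0.12 0 0 0 0; 0.2 0 0 0 0; 0.2 0 0 0 0; 0.3 0 0 0 0; 0.3 0 0 0 0; 0.3 0 0 0 0", "newtons": 20}}

```text
clock: 20.87
eef_pos: [0.4597, -0.2906, 0.102]
ee_rot: [3.142, -0.0, -0.266]
ft_force: [0.5, -0.4, -0.0]
finger_gap: 0.0258
gripper_force: 0.0
```

Released without contact. I retreat straight up, then back out of the way.

>>> {"api": "drive_tool", "payload": {"steps": "0.3 0 0 -0.01 0; 0.3 0 0 -0.03 0; 0.3 0 0 -0.06 0; 0.3 0 0 -0.1 0; 0.3 0 0 -0.14 0; 0.3 0 0 -0.17 0; 0.3 -0.02 0.03 -0.17 0; 0.3 -0.03 0.07 -0.17 0; 0.3 -0.04 0.11 -0.17 0; 0.3 -0.05 0.15 -0.17 0; 0.3 -0.05 0.18 -0.17 0; 0.3 -0.05 0.18 -0.17 0; 0.3 -0.05 0.18 -0.17 0"}}

```text
clock: 21.95
eef_pos: [0.3629, -0.4526, 0.2724]
ee_rot: [3.141, 0.0, -0.269]
ft_force: [1.7, 0.9, -0.8]
finger_gap: 0.0254
gripper_force: 0.0
```

```bash
python3 - <<'E'
from h import *
st(); im,d=shot('side','s7'); t,dt=shot('top','t7')
f=lambda im,x,y,w,h,k:cv2.resize(im[y:y+h,x:x+w,::-1],None,fx=k,fy=k,interpolation=cv2.INTER_CUBIC)
cv2.imwrite('pics/s7c.png',np.hstack([f(im,240,200,160,200,3),f(t,370,200,100,200,3)]))
E
```

```text
{'clock': 21.95, 'joint_pos': [0.752, 0.218, 0.075, 1.554, -0.016, 1.369, -1.011], 'eef_pos': [0.363, -0.453, 0.272], 'ee_rot': [3.141, 0.0, -0.269], 'ft_force': [1.679, 0.853, -0.759], 'moment': [0.018, -0.036, 0.028], 'gripper_force': 0.0, 'finger_gap': 0.025}
```

View pics/s7c.png

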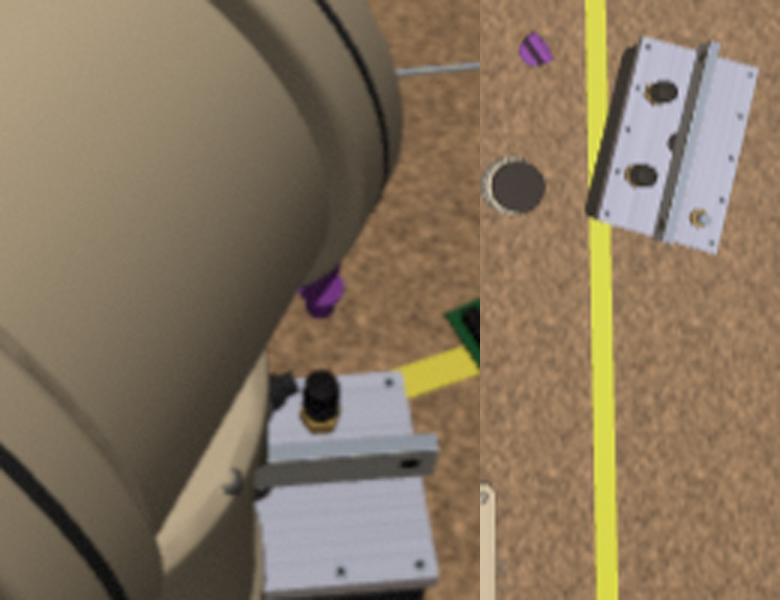

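The bar stands on its edge along the middle of the cover, over the port: in the top part of the crop it runs from (713,45) to (665,240), and in the side part it is upright. The housing has not moved. I check the plug by depth and hand in.

```bash
python3 - <<'E'
from h import *
d=np.load('pics/t7.npy')
P=np.array([np.r_[pt('top',u,v,d)] for v in range(205,240) for u in range(312,348)])
m=P[:,2]>.05; print(m.sum(),P[m].mean(0) if m.any() else '',P[:,2].max())
st(); print(robot.hand_in())
E
```

```text
40 [0.54314991 0.02667764 0.06279691] 0.06567912069582747
{'clock': 22.05, 'joint_pos': [0.75, 0.217, 0.073, 1.556, -0.017, 1.369, -1.011], 'eef_pos': [0.365, -0.45, 0.272], 'ee_rot': [-3.141, -0.0, -0.265], 'ft_force': [0.321, 0.341, -0.603], 'moment': [0.01, -0.0, -0.028], 'gripper_force': 0.0, 'finger_gap': 0.025}
the job is handed in; nothing more can be done
None
```

I worked the plug out and set it upright in the parts tray, left the straightedge standing lengthwise on its edge over the open port with the housing unmoved, and handed the job in at about 22 s; no verdict came back.

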